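# Lift a loose drum load out of a wagon with sprung tongs

## Robot

A 7-joint arm with a two-finger parallel gripper is mounted at the origin on the work surface; the furniture and walls round the work are solid. World frame = base frame: x ahead of the robot, y to its left, z up, the work surface at z = 0. Lengths are in m, angles in rad, forces in N, time in s.
With the tool pointing down it reaches from about 0.4 to 0.85 m from the base axis. Payload 6.9 kg.
Tool frame: the origin (TCP) lies at the very end of the fingers, on their centre line; the grasp point (between the pads) lies ctrl.grasp_offset behind it (ctrl.grasp_offset is the distance from the TCP to the grasp point, in m); z points along the fingers, y is the line along which they close (so a half turn about z gives the same grasp; the last joint's range is limited). The gripper opens to 85 mm and grips with 20 to 120 N. Pads are 22 mm wide; open, the fingers measure 114 mm over their backs; the gripper's body (76 mm by 85 mm) begins 54 mm behind the grasp point. The pads swing forward as they close: fully open they stand 13 mm farther back than shut.
Start: joints at [-1.014, 0.507, -0.238, 1.5, 0.126, 1.149, -0.155], TCP at [0.272, 0.563, 0.231] pointing down, gripper open.
Joint ranges: [-3.08, 3.08], [-0.24, 2.05], [-1.43, 1.35], [0, 2.5], [-1.52, 4.66], [0.17, 1.96], [-2.89, 2.89]. Speed limits (rad/s): [2.39, 2.39, 3.14, 3.14, 3.14, 3.14, 3.14].

## Interface

Orientations are given as a unit quaternion [w, x, y, z].
In Python, from station import monitor, optics, ctrl gives the robot as it stands.
- The arm moves only by the shell command python3 -m jog 'ROWS' [FORCE]. ROWS is JSON, a list of rows, each an object with "delta_rot": the turn, a rotation vector about the world's x, y, z in rad, a list of three; "translation": the shift along the world's x, y, z in mm, a list of three; "hand": the finger opening in mm, from 0 to 85.4. In form: [{"delta_rot": [ax, ay, az], "translation": [tx, ty, tz], "hand": hand}, ...]. A call has 1 to 10 rows; each row is the pose to reach, as a shift and turn from the pose commanded when the call began; what a row does not reach only later rows make up. A row lasts 1/8 s, in which the tool goes at most 62.5 mm and 10.7 degrees, less where a joint would pass 70% of its speed; a pose out of reach is approached as far as the arm can. A call with a gripper value outside its range is refused whole. The fingers move at their own pace and stop on an object; FORCE is the grip in N (left out, the last holds). Time passes only in rows, so rows that repeat a pose let the fingers close. It gives the time, the measured TCP pose, the force, the opening and the grip force at its end, in the units of the state.
- monitor.read_state(): the state, without advancing time (a new reading comes with each control period).
- optics.get_image(name): name is "scene" or "top" or "wrist"; returns a dict with "frame" (480x640x3 uint8, red, green, blue), "intrinsics" (3x3 intrinsics, pixels), "cam_to_world" (4x4, takes a point from camera to world coordinates). Camera axes: x right, y up, looking along -z (the intrinsics and any distortion apply to the point x, -y, -z); pixel columns grow to the right and rows downward; lengths in m; the calibration is good to about 2 mm. A picture is of the moment at which its call begins. There is no depth.
- ctrl.finish_job(): hands the job in; it is judged then, once.
The state is a dict: "clock": time; "joint_pos": joint angles; "qvel": joint speeds; "tau": joint torques, N m; "position": TCP position; "tcp_rot": TCP orientation; "ft_force": force on the tool from outside, world axes, zero at the start; "torque": the same for the moment, N m; "gripper_width": finger opening in m; "finger_force": force on a finger pad.
Only numpy, scipy, OpenCV 4.12 (cv2) and the standard library are available. Lean on these libraries where they do the work, as an engineer would, in place of code of your own. Each camera call takes 0.05 s, during which the arm holds its last target. There are 200 camera calls.

## Task

The little boarded cable drum has come unglued in the grey open goods wagon on the siding. Take the sprung tongs from the wooden tool block, close their jaws on the drum's two flat ends, and lift it until its underside is at least 6 cm above the top edge of the wagon, keeping it upright and above the wagon, so that I can dab glue under its skids. Touch the drum with the tongs only, leave the wagon upright on its rails and everything else where it is, and finish while still holding the drum up in the tongs: do not put it down or let go.

Things in the scene. Friction and masses are not known exactly. Their poses are not given: they have to be found in the camera images.
- tongs: Sprung steel tongs, 60 g, 104 mm tall, standing tips down in the tool block's slot. Origin midway between the tips, at the level of their lower ends; z up to the hinge, y the line along which arms and jaws move. Hinge pin at z = 99 mm (12 mm long in x, 9 mm thick), top at 104 mm. Two arms hang from it, 12 mm wide in x. They are squeezed with a gripper whose fingers close along y.
- tongs_grip (a point): Centre between the two ribbed black grips, on the tongs' centre line at z = 62 mm. The grips are 14 mm wide (x) and reach 12 mm up and down from here. Arms open, they flare: 33 mm over their outer faces at the top edge, 40 mm at the bottom edge. With the jaws 14 mm apart they are parallel, 27 mm over their outer faces. Fingers holding them wider than 38 mm drop the tongs.
- tongs_tips (a point): Midway between the lower ends of the jaws, about 61 mm below tongs_grip. Jaws are flat pads, 10 mm wide (x), 3 mm thick, 17 mm tall; open, they are 40 mm apart inside, 46 mm outside. 1 mm less over the grips is about 2 mm less between the jaws; their lower ends sink by nearly 2 mm as they close to 14 mm.
- tongs_left: The arm at the tongs' +y side; origin on the hinge. A spring always pushes the arms open against the gripper: about 4 N per finger at first, 7 N with the jaws 14 mm apart. Carry the tongs with the gripper at a set opening of 31 to 36 mm between its pads (jaws then stay 22 mm or more apart); squeeze with 20 N or more to grip with the jaws.
- tongs_right: The arm at the tongs' -y side; origin on the hinge. It moves as the mirror image of the left arm.
- stand: Fixed wooden tool block, 64 x 88 x 36 mm (x, y, z) on a 70 x 94 mm foot plate, origin at the centre of its underside. The slot for the tongs is centred at x = +4 mm, y = 0, is 14 mm wide (x), 52 mm long (y) and 26 mm deep from the top. Four drill shanks stand 10 mm out of the block's top in a row at x = -23 mm.
- wagon: Grey open goods wagon holding the drum, 31 x 100 x 30 mm, long along y, 100 g, loose on the siding that runs along world y at x = 0.61 m; the rails guide it sideways, it can slide along them. Origin at the centre of its underside (bottom of the wheels). The load space is 26 mm (x) by 74 mm (y), its floor at z = 17 mm and the top edge of its 2 mm walls at z = 30 mm.
- drum: Small wooden cable drum, boarded over, on two skids, lying in the open wagon, about 12 g: 19 mm diameter, 14 mm long along its axis, 21 mm tall. Origin at the centre of its underside (bottom of the skids, on the wagon's floor), z up; y is the drum's axis, about along the wagon; the axis is at z = 11.5 mm. Its flat round ends are at y = +7 and -7 mm.
- coal_wagon: Bystander: brown wagon full of coal, 31 x 100 x 30 mm, on the same siding; origin at the centre of the underside, long along y
- flux_tin: Bystander: round tin, 48 mm diameter, 21 mm tall; origin at the centre of the underside
- tape_roll: Bystander: roll of masking tape lying flat, 60 mm diameter, 18 mm tall; origin at the centre of the underside
- pliers: Bystander: long-nose pliers lying flat, 50 x 133 x 11 mm; origin at the centre of the underside, long along y
- paint_grey: Bystander: paint pot, 31 mm diameter, 30 mm tall; origin at the centre of the underside
- track_rubber: Bystander: track cleaning rubber block, 26 x 55 x 18 mm; origin at the centre of the underside
Not all that is in view belongs to the job. Several things have the shape of the tongs; the one meant has the colours described above.

How it is judged:
On the way, in this order (a step that is already met when the one before it is completed fails the run):
1. the tongs are drawn out of the tool block by the gripper (z of tongs in the frame of stand above 0.042 m and contact force between the fingers and tongs above 0.5 N), for 0.2 s.
2. both jaws grip the drum where it stands in the wagon (contact force between each of tongs_left, tongs_right and drum above 0.5 N and z of drum in the frame of wagon below 0.03 m and horizontal distance between drum and wagon below 0.035 m), for 0.1 s.
At the end, for the whole second after the job is handed in: Both jaws press on the drum (over 0.5 N each), the fingers hold the tongs, the arm touches no drum; its underside is 55 mm or more above the wagon's top edge, within 50 mm of the wagon's centre in plan, still, tilt under 0.35; wagon upright on its rails (6 mm), moved under 35 mm (z of drum in the frame of wagon above 0.085 m and height (world z) of drum above 0.09 m and horizontal distance between drum and wagon below 0.05 m and angle between drum's own z axis and vertical below 0.35 rad and linear speed of drum below 0.03 m/s and contact force between each of tongs_left, tongs_right and drum above 0.5 N and contact force between the fingers and tongs above 0.5 N and contact force between the arm and drum below 0.1 N and distance of wagon from where it was at the start of the episode below 0.035 m and angle between wagon's own z axis and vertical below 0.1 rad and height (world z) of wagon between 0.003 and 0.012 m and world x of wagon between 0.6045 and 0.6165 m); the arm keeps its last pose, push and grip.
It fails at once if the robot itself touched the drum (contact force between the arm and drum above 0.3 N).
It fails at once if the robot's fingers touched the drum (contact force between the fingers and drum above 0.3 N).
It fails at once if the wagon was tipped over (angle between wagon's own z axis and vertical above 0.4 rad).
It fails at once if a bystander was pushed about (distance of any of coal_wagon, flux_tin, tape_roll, pliers, paint_grey, track_rubber from where it was at the start of the episode above 0.02 m).
It also fails if it takes over 42 s, if anything falls off the work surface, if the arm or the gripper's body presses on something with over 40 N, if the wrist force passes 120 N, or if a joint passes its speed limit or range.

## Working session

There is one attempt and no reset: what is moved stays moved. The work goes in short steps, Python scripts to look and compute and a shell command to move; the robot and the scene stay as the last step left them, time stands still between calls to the robot, and variables do not carry over. Pictures are saved under pics/ and viewed, at most 10 in all, crops included, and the job is handed in when it is done.

```bash
mkdir -p pics
cat > h.py <<'E'
import numpy as np, cv2
from station import monitor, optics, ctrl
def grab(n,f):
    d=optics.get_image(n); cv2.imwrite(f'pics/{f}.png',d['frame'][:,:,::-1])
    np.savez(f'pics/{f}.npz',K=d['intrinsics'],T=d['cam_to_world'],im=d['frame']); return d
def load(f): return np.load(f'pics/{f}.npz')
def ray(d,u,v):
    K,T=np.array(d['K']),np.array(d['T']); p=np.linalg.solve(K,[u,v,1]); 
    return T[:3,3],T[:3,:3]@[p[0],-p[1],-p[2]]
def onz(d,u,v,z):
    o,r=ray(d,u,v); return o+r*(z-o[2])/r[2]
def proj(d,P):
    c=np.linalg.inv(d['T'])@np.append(P,1); q=d['K']@[c[0],-c[1],-c[2]]; return q[:2]/q[2]
E
python3 - <<'E'
from h import *
for n in('top','scene'):
    d=grab(n,n+'0'); print(n,d['intrinsics'][0],d['cam_to_world'].round(3).tolist(), d.keys())
print(monitor.read_state(),ctrl.grasp_offset)
E
```

```text
top [525.25047782   0.         323.38864066] [[0.019, 0.995, -0.096, 0.442], [-1.0, 0.017, -0.014, -0.014], [-0.012, 0.097, 0.995, 1.068], [0.0, 0.0, 0.0, 1.0]] dict_keys(['frame', 'intrinsics', 'cam_to_world'])
scene [491.25899533   0.         326.74378329] [[0.592, 0.524, -0.613, -0.031], [-0.806, 0.368, -0.463, -0.446], [-0.017, 0.768, 0.64, 0.704], [0.0, 0.0, 0.0, 1.0]] dict_keys(['frame', 'intrinsics', 'cam_to_world'])
{'clock': 0.1, 'joint_pos': array([-1.01450739,  0.50827012, -0.23751951,  1.50105415,  0.12572889,
        1.14889589, -0.15478612]), 'qvel': array([ 4.83862504e-05, -8.10743192e-04, -6.65258739e-04, -1.13424897e-03,
       -1.21007295e-03,  2.15595383e-03,  1.37366337e-04]), 'tau': array([-6.56902630e-03, -6.21825457e+01, -2.19540171e+00, -2.50200409e+01,
        1.24893431e-02,  7.91610073e-03,  2.25240584e-06]), 'position': array([0.27217785, 0.56211297, 0.23049869]), 'tcp_rot': array([-1.53122647e-04,  2.23476465e-01,  9.74708982e-01, -8.03736486e-04]), 'ft_force': array([-0.15184439,  0.53073121, -0.15003699]), 'torque': array([ 0.01999898, -0.00609472,  0.02163277]), 'finger_force': 0.0, 'gripper_width': 0.08532377137580595} 0.0187
```

View pics/top0.png

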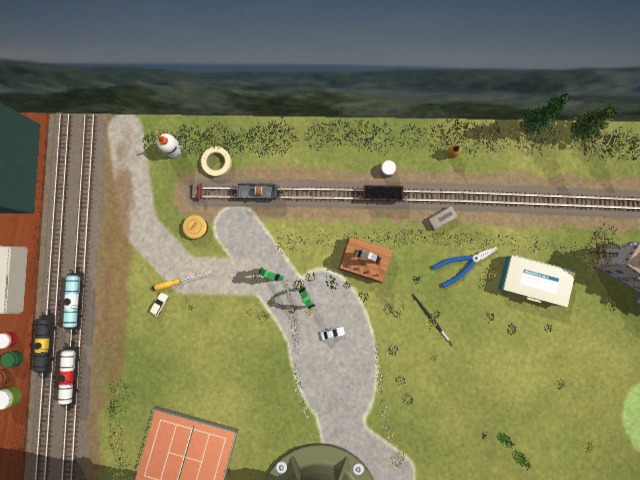

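View pics/scene0.png

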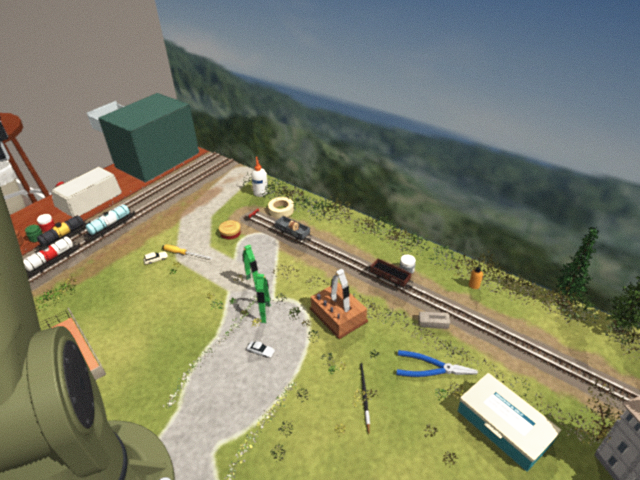

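Top view: the block with the steel tongs is at (367,258), the wagon with the drum at (257,191), and the coal wagon at (383,193). Three things have the tongs' shape: green at (268,274), green at (305,297), and steel with black grips in the wooden block at (367,257). The last fits the description. I'll confirm it in a crop.

Run:
```python
from h import *
s=load('scene0')['im'][255:345,295:385,::-1]; t=load('top0')['im'][230:290,330:400,::-1]; w=load('top0')['im'][170:212,225:290,::-1]
f=lambda i,sz:cv2.resize(i,sz,interpolation=cv2.INTER_CUBIC)
o=np.zeros((600,800,3),np.uint8); o[:400,:400]=f(s,(400,400)); o[:343,400:800]=f(t,(400,343)); o[343:600,400:800]=f(w,(398,257)) if 0 else f(w,(400,257)); cv2.imwrite('pics/crop1.png',o)
d=load('top0'); hsv=cv2.cvtColor(d['im'],cv2.COLOR_RGB2HSV)
m=((hsv[...,0]<14)&(hsv[...,1]>110)&(hsv[...,2]>60)).astype(np.uint8); m[:225]=0;m[295:]=0;m[:,:325]=0;m[:,405:]=0
m=cv2.morphologyEx(m,cv2.MORPH_CLOSE,np.ones((9,9)));c=max(cv2.findContours(m,0,2)[0],key=cv2.contourArea)
r=cv2.minAreaRect(c);print(r)
for p in cv2.boxPoints(r): print(p,onz(d,*p,0.036).round(4),onz(d,*p,0).round(4))
```

```text
((364.8500061035156, 259.45001220703125), (46.16925048828125, 33.20391082763672), 18.434946060180664)
[337.7     267.90002] [ 0.4601 -0.0284  0.036 ] [ 0.4607 -0.029   0.    ]
[348.2     236.40001] [ 0.5223 -0.0481  0.036 ] [ 0.5251 -0.0493  0.    ]
[392. 251.] [ 0.4951 -0.1344  0.036 ] [ 0.497  -0.1386  0.    ]
[381.5 282.5] [ 0.4333 -0.1143  0.036 ] [ 0.433  -0.1178  0.    ]
```

View pics/crop1.png

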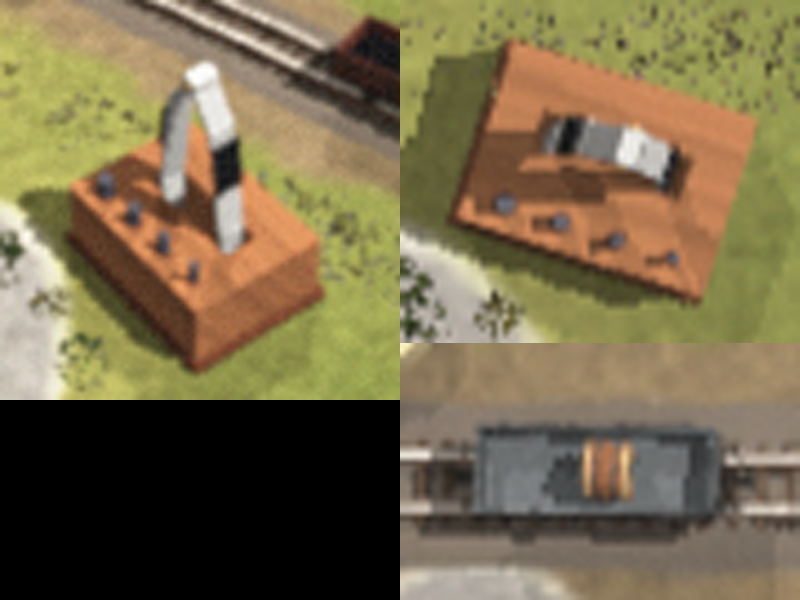

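The crop confirms it: steel arms and black ribbed grips, in the block's slot. The block is yawed about -17°. The drum sits near (256.5,192), its axis along the wagon. I'll move above the block and look from close up.

```bash
python3 -m jog '[{"translation":[10,-30,0],"delta_rot":[0,0,0.01],"hand":85},{"translation":[28,-86,0],"delta_rot":[0,0,0.03],"hand":85},{"translation":[46,-142,0],"delta_rot":[0,0,0.05],"hand":85},{"translation":[64,-198,0],"delta_rot":[0,0,0.07],"hand":85},{"translation":[82,-254,0],"delta_rot":[0,0,0.09],"hand":85},{"translation":[100,-310,0],"delta_rot":[0,0,0.11],"hand":85},{"translation":[118,-366,0],"delta_rot":[0,0,0.13],"hand":85},{"translation":[136,-422,0],"delta_rot":[0,0,0.14],"hand":85},{"translation":[154,-478,0],"delta_rot":[0,0,0.15],"hand":85},{"translation":[172,-534,0],"delta_rot":[0,0,0.154],"hand":85}]' && python3 -m jog '[{"translation":[18,-56,0],"delta_rot":[0,0,0],"hand":85},{"translation":[30,-95,0],"delta_rot":[0,0,0],"hand":85},{"translation":[36,-108,0],"delta_rot":[0,0,0],"hand":85},{"translation":[36,-108,0],"delta_rot":[0,0,0],"hand":85},{"translation":[36,-108,0],"delta_rot":[0,0,0],"hand":85}]'
python3 - <<'E'
from h import *
d=grab('wrist','w1'); print(d['intrinsics'][0],d['cam_to_world'].round(3).tolist()); s=monitor.read_state();print(s['position'],s['tcp_rot'])
E
```

```text
clock: 1.35
position: [0.4445, 0.0267, 0.2313]
tcp_rot: [0.0, 0.148, 0.989, 0.0]
ft_force: [0.2, 0.9, 0.9]
gripper_width: 0.0851
finger_force: 0.0
clock: 1.98
position: [0.48, -0.0776, 0.2311]
tcp_rot: [-0.0, 0.147, 0.989, 0.0]
ft_force: [-0.8, 0.7, -0.7]
gripper_width: 0.0852
finger_force: 0.0
[406.47690877   0.         320.3405399 ] [[0.29, -0.921, -0.26, 0.414], [0.957, 0.28, 0.077, -0.057], [0.002, -0.271, 0.963, 0.374], [0.0, 0.0, 0.0, 1.0]]
[ 0.48004484 -0.07760854  0.23124809] [-2.11365679e-04  1.46557084e-01  9.89202137e-01  3.28429096e-04]
```

View pics/w1.png

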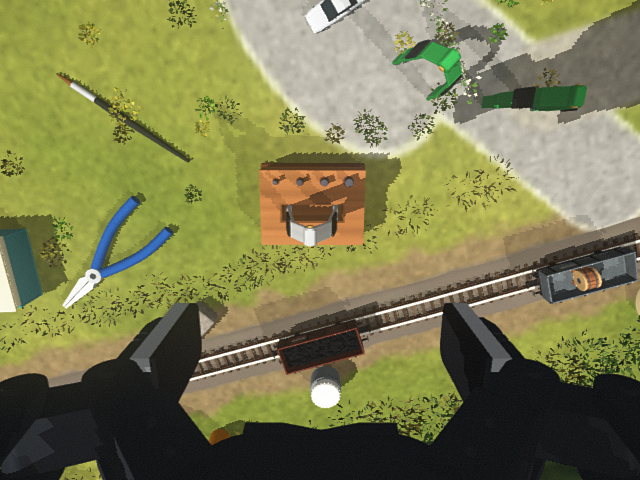

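Wrist view: block top face spans about (261,170)–(365,245), tongs hinge at (310,236), arms down at (287,207) and (338,207). The yaw looks well aligned. The drum is visible at (587,279) in the wagon.

```bash
python3 - <<'E'
from h import *
d=load('w1'); hsv=cv2.cvtColor(d['im'],cv2.COLOR_RGB2HSV)
m=((hsv[...,0]<14)&(hsv[...,1]>110)&(hsv[...,2]>120)).astype(np.uint8); m[:150]=0;m[255:]=0;m[:,:240]=0;m[:,390:]=0
m=cv2.morphologyEx(m,cv2.MORPH_CLOSE,np.ones((15,15)));m=cv2.morphologyEx(m,cv2.MORPH_OPEN,np.ones((5,5)));c=max(cv2.findContours(m,0,2)[0],key=cv2.contourArea)
r=cv2.minAreaRect(c);print(r)
B=[onz(d,*p,0.036)[:2] for p in cv2.boxPoints(r)]
print(np.round(B,4)); C=np.mean(B,0);print('c',C,[np.linalg.norm(B[i]-B[i-1]) for i in range(4)])
w=((hsv[...,1]<40)&(hsv[...,2]>150)).astype(np.uint8); w[:195]=0;w[250:]=0;w[:,:270]=0;w[:,355:]=0
print(cv2.connectedComponentsWithStats(w)[2:]); 
ys,xs=np.where(w); print(xs.min(),xs.max(),ys.min(),ys.max())
for y in range(205,248,4): print(y, xs[ys==y].min() if (ys==y).any() else 0, xs[ys==y].max() if (ys==y).any() else 0)
print('hinge',onz(d,310,239,.112), 'tcp proj',proj(d,[.48,-.0776,.2312]))
print('drum',onz(d,587,279,.033))
t=load('top0');h2=cv2.cvtColor(t['im'],cv2.COLOR_RGB2HSV)
print('top hinge',onz(t,330+632/5.714,230+140/5.714,.112))
print('top drum',onz(t,225+608/1-400 and 225+(608-400)/6.154,170+(470-343)/6.12,.036))
E
python3 - <<'E'
import sys;sys.path.insert(0,'.');import os;os.chdir('.')
from h import *
d=load('w1');a=d['im'][155:255,250:375,::-1];b=d['im'][235:325,525:640,::-1]
o=np.zeros((600,750,3),np.uint8);o[:]=0
A=cv2.resize(a,(750,600),interpolation=cv2.INTER_CUBIC);cv2.imwrite('pics/crop2.png',A)
E
```

```text
((311.52044677734375, 204.77532958984375), (104.1855239868164, 78.02249145507812), 0.9548412561416626)
[[ 0.4935 -0.1362]
 [ 0.4306 -0.1131]
 [ 0.4569 -0.0315]
 [ 0.5212 -0.0502]]
c [ 0.47555339 -0.08275295] [np.float64(0.09034295459435916), np.float64(0.06692769591780051), np.float64(0.08569836324752175), np.float64(0.06701186205141743)]
(array([[     0,      0,    640,    480, 306797],
       [   333,    207,      1,      2,      2],
       [   287,    209,      1,      2,      2],
       [   290,    222,     26,     24,    398],
       [   330,    233,      1,      1,      1]], dtype=int32), array([[319.52176521, 239.50749518],
       [333.        , 207.5       ],
       [287.        , 209.5       ],
       [302.79145729, 234.05025126],
       [330.        , 233.        ]]))
287 333 207 245
205 0 0
209 287 287
213 0 0
217 0 0
221 0 0
225 290 299
229 291 313
233 291 330
237 292 315
241 301 314
245 306 313
hinge [ 0.48299512 -0.0846138   0.112     ] tcp proj [318.02832105 311.05660934]
drum [0.61170038 0.13396144 0.033     ]
top hinge [ 0.48641989 -0.21353453  0.112     ]
top drum [0.61024363 0.1309538  0.036     ]
```

View pics/crop2.png

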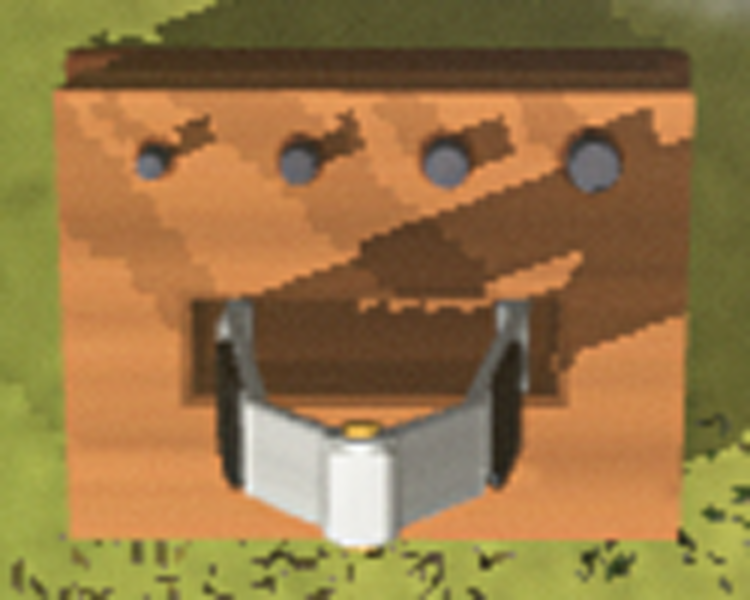

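Crop confirms the steel tongs with black grips: slot corners at crop (190,298),(562,298),(565,403),(184,403), hinge top centre about (362,495).

Run:
```python
from h import *
d=load('w1'); q=lambda x,y,z:onz(d,250+x/6,155+y/6,z)[:2]
B=np.array([q(*p,.036) for p in[(55,90),(693,95),(682,540),(70,540)]]);S=np.array([q(*p,.036) for p in[(190,298),(562,298),(565,403),(184,403)]])
for A in(B,S):
  print(A.mean(0).round(4),[round(float(np.linalg.norm(A[i]-A[i-1])),4) for i in range(4)],[np.degrees(np.arctan2(*(A[j]-A[i]))).round(1) for i,j in((0,1),(3,2))])
C=B.mean(0);a=np.radians(17.2);print('slot from block',C+.004*np.array([np.cos(a),-np.sin(a)]))
print('hinge',q(362,495,.114))
print('grips outer',q(235,490,.060),q(495,490,.060))
```

```text
[ 0.4781 -0.0827] [0.0646, 0.0877, 0.0639, 0.0885] [np.float64(17.3), np.float64(16.9)]
[ 0.4821 -0.0839] [0.0152, 0.0523, 0.0152, 0.0543] [np.float64(16.9), np.float64(16.9)]
slot from block [ 0.48195286 -0.0838676 ]
hinge [ 0.48154385 -0.08388333]
grips outer [ 0.48998182 -0.10551473] [ 0.50007324 -0.07227275]
```

```bash
python3 -m jog '[{"translation":[2,-6,-30],"delta_rot":[0,0,0.003],"hand":85},{"translation":[2,-6,-80],"delta_rot":[0,0,0.003],"hand":85},{"translation":[2,-6,-120],"delta_rot":[0,0,0.003],"hand":85},{"translation":[2,-6,-150],"delta_rot":[0,0,0.003],"hand":85},{"translation":[2,-6,-170],"delta_rot":[0,0,0.003],"hand":85},{"translation":[2,-6,-178],"delta_rot":[0,0,0.003],"hand":85},{"translation":[2,-6,-178],"delta_rot":[0,0,0.003],"hand":85}]' && python3 -m jog '[{"translation":[0,0,0],"delta_rot":[0,0,0],"hand":50},{"translation":[0,0,0],"delta_rot":[0,0,0],"hand":42},{"translation":[0,0,0],"delta_rot":[0,0,0],"hand":38},{"translation":[0,0,0],"delta_rot":[0,0,0],"hand":34},{"translation":[0,0,0],"delta_rot":[0,0,0],"hand":34},{"translation":[0,0,0],"delta_rot":[0,0,0],"hand":34},{"translation":[0,0,0],"delta_rot":[0,0,0],"hand":34},{"translation":[0,0,0],"delta_rot":[0,0,0],"hand":34}]' 40
```

```text
clock: 2.9
position: [0.4823, -0.0847, 0.0534]
tcp_rot: [-0.0, 0.146, 0.989, 0.0]
ft_force: [0.2, 0.4, -0.2]
gripper_width: 0.0848
finger_force: 0.0
clock: 3.9
position: [0.4833, -0.0856, 0.0543]
tcp_rot: [0.001, 0.146, 0.989, 0.0]
ft_force: [-1.0, 1.0, 8.5]
gripper_width: 0.0342
finger_force: 8.8
```

```bash
python3 -m jog '[{"translation":[0,0,5],"delta_rot":[0,0,0],"hand":34},{"translation":[0,0,15],"delta_rot":[0,0,0],"hand":34},{"translation":[0,0,30],"delta_rot":[0,0,0],"hand":34},{"translation":[0,0,45],"delta_rot":[0,0,0],"hand":34},{"translation":[0,0,60],"delta_rot":[0,0,0],"hand":34},{"translation":[0,0,80],"delta_rot":[0,0,0],"hand":34},{"translation":[0,0,100],"delta_rot":[0,0,0],"hand":34},{"translation":[0,0,100],"delta_rot":[0,0,0],"hand":34}]'
python3 - <<'E'
from h import *
d=grab('wrist','w2')
E
```

```text
clock: 4.9
position: [0.4831, -0.0856, 0.1549]
tcp_rot: [0.002, 0.146, 0.989, 0.0]
ft_force: [-0.7, 1.5, -0.0]
gripper_width: 0.0342
finger_force: 4.6
```

View pics/w2.png

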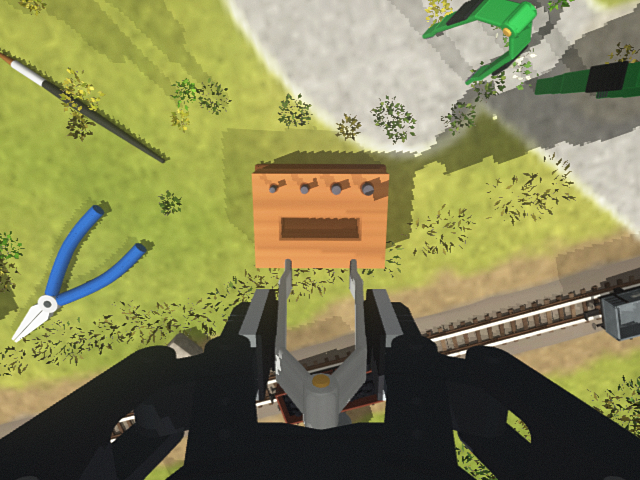

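The tongs are held straight between the fingers, with tips at (289,263) and (352,263), clear of the block. Next I'll move them above the drum, turning to align with the siding.

```bash
python3 -m jog '[{"translation":[8,14,10],"delta_rot":[0,0,0.02],"hand":34},{"translation":[28,47,10],"delta_rot":[0,0,0.07],"hand":34},{"translation":[50,85,10],"delta_rot":[0,0,0.12],"hand":34},{"translation":[74,125,10],"delta_rot":[0,0,0.17],"hand":34},{"translation":[98,166,10],"delta_rot":[0,0,0.23],"hand":34},{"translation":[118,200,10],"delta_rot":[0,0,0.28],"hand":34},{"translation":[128,217,10],"delta_rot":[0,0,0.297],"hand":34},{"translation":[128,217,10],"delta_rot":[0,0,0.297],"hand":34},{"translation":[128,217,10],"delta_rot":[0,0,0.297],"hand":34}]'
python3 - <<'E'
from h import *
d=grab('wrist','w3');s=monitor.read_state();print(s['position'],s['tcp_rot'])
print(proj(load('w3'),[.611,.132,.038]),proj(load('w3'),s['position']-[0,0,.044]))
cv2.imwrite('pics/w3c.png',cv2.resize(d['frame'][130:370,160:480,::-1],(800,600),interpolation=cv2.INTER_CUBIC))
E
```

```text
clock: 6.08
position: [0.6097, 0.1296, 0.1631]
tcp_rot: [-0.001, -0.0, 1.0, -0.001]
ft_force: [-0.9, -0.1, -0.4]
gripper_width: 0.0343
finger_force: 4.6
[0.60980098 0.12942119 0.16326899] [-3.36779667e-04 -3.10726053e-04  9.99999639e-01 -7.15694032e-04]
[322.51606867 231.06493859] [317.98807841 270.84672214]
```

View pics/w3c.png

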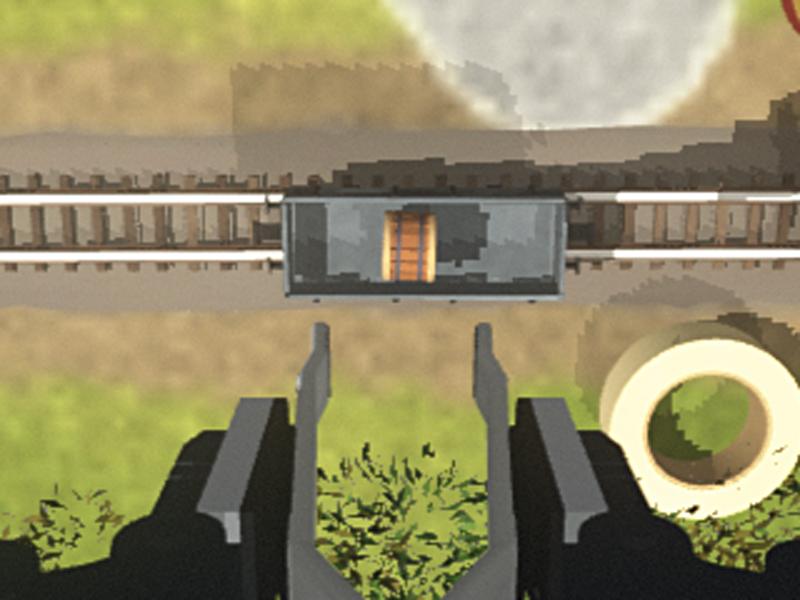

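The drum's upper surface spans crop x 385–436, y 212–282, so its pixel centre is about (324,229). The jaws' lower ends are at crop (313–329,323) and (475–491,323). The drum's axis is along the wagon.

Run:
```python
from h import *
d=load('w3'); q=lambda x,y,z:onz(d,160+x/2.5,130+y/2.5,z).round(4)
P=np.array([.6098,.1294,.1633]); zt=P[2]-.044
print('tips L R outer/inner',[q(x,323,zt)[:2] for x in(313,329,475,491)])
for dx in(-.005,0,.005): print(dx,proj(d,P+[dx,0,-.044]))
print('drum ends z=.0285(top side edges)',q(385,247,.036),q(436,247,.036))
print('drum front/back edges',q(410,212,.032),q(410,282,.032))
print('wagon top corners',[q(*p,.030) for p in[(285,197),(567,195),(563,297),(288,297)]])
hsv=cv2.cvtColor(d['im'],cv2.COLOR_RGB2HSV);m=((hsv[...,0]<22)&(hsv[...,1]>120)&(hsv[...,2]>90)).astype(np.uint8);m[:212]=0;m[247:]=0;m[:,300:]*=1;m[:,:305]=0;m[:,345:]=0
c=max(cv2.findContours(m,0,2)[0],key=cv2.contourArea);print(cv2.boundingRect(c),cv2.minAreaRect(c))
print('cam',d['T'][:3,3])
```

```text
tips L R outer/inner [array([0.6038, 0.1135]), array([0.6038, 0.1166]), array([0.6038, 0.1449]), array([0.6038, 0.148 ])]
-0.005 [317.93994904 261.16504678]
0 [317.94427879 270.86684462]
0.005 [317.94854982 280.437059  ]
drum ends z=.0285(top side edges) [0.6099 0.1262 0.036 ] [0.6099 0.1402 0.036 ]
drum front/back edges [0.601 0.133 0.032] [0.6211 0.1331 0.032 ]
wagon top corners [array([0.5972, 0.0985, 0.03  ]), array([0.5966, 0.1764, 0.03  ]), array([0.6261, 0.1766, 0.03  ]), array([0.6262, 0.0984, 0.03  ])]
(320, 215, 8, 27) ((323.3507080078125, 228.13575744628906), (6.516425609588623, 26.018138885498047), 2.726310968399048)
cam [0.54080025 0.13061375 0.30607032]
```

```bash
python3 -m jog '[{"translation":[0.5,2.5,-8],"delta_rot":[0,0,0],"hand":34},{"translation":[0.5,2.5,-25],"delta_rot":[0,0,0],"hand":34},{"translation":[0.5,2.5,-42],"delta_rot":[0,0,0],"hand":34},{"translation":[0.5,2.5,-58],"delta_rot":[0,0,0],"hand":34},{"translation":[0.5,2.5,-70],"delta_rot":[0,0,0],"hand":34},{"translation":[0.5,2.5,-80],"delta_rot":[0,0,0],"hand":34},{"translation":[0.5,2.5,-86],"delta_rot":[0,0,0],"hand":34},{"translation":[0.5,2.5,-88],"delta_rot":[0,0,0],"hand":34},{"translation":[0.5,2.5,-88],"delta_rot":[0,0,0],"hand":34}]'
python3 - <<'E'
from h import *
d=grab('wrist','w4');a=cv2.resize(d['frame'][190:370,200:440,::-1],(800,600),interpolation=cv2.INTER_CUBIC)
cv2.imwrite('pics/w4c.png',a)
E
```

```text
clock: 7.25
position: [0.611, 0.1341, 0.0755]
tcp_rot: [0.0, -0.002, 1.0, 0.0]
ft_force: [-0.2, 0.1, -0.4]
gripper_width: 0.0343
finger_force: 4.6
```

View pics/w4c.png

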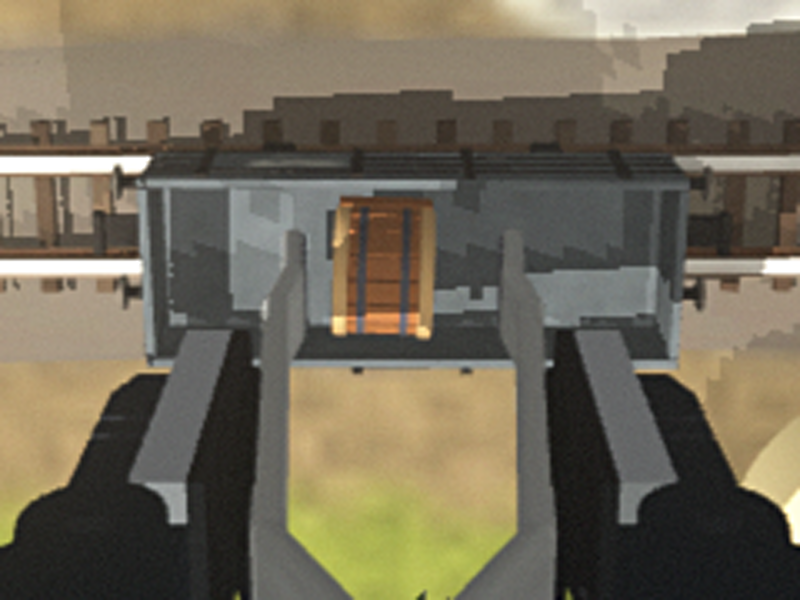

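The jaws straddle the drum, with inside faces at crop u 305 and 503 (mid 404). The drum's mid is about 384, roughly 3 mm towards -y. I'll shift, then squeeze gradually.

```bash
python3 -m jog '[{"translation":[0,-1.5,0],"delta_rot":[0,0,0],"hand":34},{"translation":[0,-3,0],"delta_rot":[0,0,0],"hand":34},{"translation":[0,-3,0],"delta_rot":[0,0,0],"hand":34},{"translation":[0,-3,0],"delta_rot":[0,0,0],"hand":32},{"translation":[0,-3,0],"delta_rot":[0,0,0],"hand":30},{"translation":[0,-3,0],"delta_rot":[0,0,0],"hand":28.5},{"translation":[0,-3,0],"delta_rot":[0,0,0],"hand":27.5},{"translation":[0,-3,0],"delta_rot":[0,0,0],"hand":26},{"translation":[0,-3,0],"delta_rot":[0,0,0],"hand":22},{"translation":[0,-3,0],"delta_rot":[0,0,0],"hand":18}]' 35; python3 -m jog '[{"translation":[0,0,0],"delta_rot":[0,0,0],"hand":15},{"translation":[0,0,0],"delta_rot":[0,0,0],"hand":15},{"translation":[0,0,0],"delta_rot":[0,0,0],"hand":15},{"translation":[0,0,0],"delta_rot":[0,0,0],"hand":15}]'
```

```text
clock: 8.55
position: [0.6109, 0.131, 0.0753]
tcp_rot: [0.0, -0.002, 1.0, 0.0]
ft_force: [-0.4, 0.2, 0.6]
gripper_width: 0.0268
finger_force: 34.8
clock: 9.05
position: [0.6109, 0.1311, 0.0753]
tcp_rot: [0.0, -0.002, 1.0, 0.0]
ft_force: [-0.2, 0.4, 0.6]
gripper_width: 0.0261
finger_force: 34.9
```

```bash
python3 -m jog '[{"translation":[0,0,2],"delta_rot":[0,0,0],"hand":15},{"translation":[0,0,7],"delta_rot":[0,0,0],"hand":15},{"translation":[0,0,15],"delta_rot":[0,0,0],"hand":15},{"translation":[0,0,27],"delta_rot":[0,0,0],"hand":15},{"translation":[0,0,40],"delta_rot":[0,0,0],"hand":15},{"translation":[0,0,55],"delta_rot":[0,0,0],"hand":15},{"translation":[0,0,70],"delta_rot":[0,0,0],"hand":15},{"translation":[0,0,80],"delta_rot":[0,0,0],"hand":15},{"translation":[0,0,85],"delta_rot":[0,0,0],"hand":15},{"translation":[0,0,85],"delta_rot":[0,0,0],"hand":15}]'; python3 -m jog '[{"translation":[0,0,0],"delta_rot":[0,0,0],"hand":15},{"translation":[0,0,0],"delta_rot":[0,0,0],"hand":15},{"translation":[0,0,0],"delta_rot":[0,0,0],"hand":15},{"translation":[0,0,0],"delta_rot":[0,0,0],"hand":15}]'
python3 - <<'E'
from h import *
d=grab('wrist','w5');e=grab('scene','s5')
a=cv2.resize(d['frame'][170:370,200:440,::-1],(400,333),interpolation=cv2.INTER_CUBIC)
u,v=map(int,proj(load('s5'),[.61,.131,.08]));print(u,v)
b=cv2.resize(e['frame'][v-50:v+50,u-60:u+60,::-1],(400,333),interpolation=cv2.INTER_CUBIC)
cv2.imwrite('pics/c5.png',np.hstack([a,b]))
E
```

```text
clock: 10.3
position: [0.6109, 0.131, 0.1605]
tcp_rot: [0.0, -0.002, 1.0, 0.0]
ft_force: [-0.2, -0.1, -1.9]
gripper_width: 0.0267
finger_force: 34.8
clock: 10.8
position: [0.6108, 0.131, 0.1601]
tcp_rot: [-0.0, -0.002, 1.0, -0.0]
ft_force: [0.5, -0.4, -0.4]
gripper_width: 0.0265
finger_force: 34.8
291 208
```

View pics/c5.png

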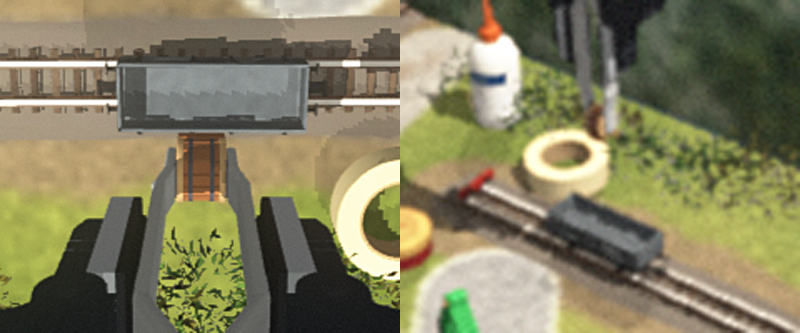

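The drum is gripped between both jaws, upright, with its underside about 7 cm above the rim of the empty wagon. The wagon is still upright on its rails. I'll hand in.

```bash
python3 -c "
from h import *
print(ctrl.finish_job())"
```

```text
the job is handed in; nothing more can be done
None
```

The job is handed in: the tongs hold the drum upright above the wagon, its underside about 7 cm above the top edge by my estimate (the hand-in gave no verdict).

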